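# Feed a tube rack through a sprung gate into the analyser

## Robot

A 6-joint arm with a two-finger parallel gripper is mounted at the origin on the work surface. World frame = base frame: x ahead of the robot, y to its left, z up, the work surface at z = 0. Lengths are in m, angles in rad, forces in N, time in s.
With the tool pointing down it reaches from about 0.35 to 0.975 m from the base axis. Payload 4.9 kg.
Tool frame: the origin (TCP) lies at the very end of the fingers, on their centre line; the grasp point (between the pads) lies env.tcp_to_grasp behind it (env.tcp_to_grasp is the distance from the TCP to the grasp point, in m); z points along the fingers, y is the line along which they close (so a half turn about z gives the same grasp; the last joint's range is limited). The gripper opens to 85 mm and grips with 20 to 120 N. Pads are 22 mm wide; open, the fingers measure 114 mm over their backs; the gripper's body (76 mm by 85 mm) begins 54 mm behind the grasp point. The pads swing forward as they close: fully open they stand 13 mm farther back than shut.
Start: joints at [-1.383, 0.053, 1.613, -0, 1.476, -0.119], TCP at [0.189, -0.596, 0.231] pointing down, gripper open.
Joint ranges: [-3.01, 3.01], [-1.01, 2.22], [0.06, 2.58], [-1.02, 4.17], [0.09, 2.62], [-3.14, 3.14]. Speed limits (rad/s): [2.57, 2.57, 3.14, 3.14, 3.14, 3.14].

## Interface

Orientations are given as a 3x3 rotation matrix whose columns are the frame's x, y, z axes.
In Python, from station import env gives the robot as it stands.
- The arm moves only by the tool arm_command, never from a script. Its arguments are lists of equal length, an entry for each row: "jaw": the opening, from 0 (shut) to 1 (fully open); "slide": the shift along the tool's x, y, z in m, a list of three; "roll": the turn about the tool's z in rad. A call has 1 to 8 rows; each row shifts and turns the commanded pose from where the row before left it, along the tool's axes as they then stand; what a row does not reach is not made up. A row lasts 1/8 s, in which the tool goes at most 62.5 mm and 10.7 degrees, less where a joint would pass 70% of its speed; a pose out of reach is approached as far as the arm can. A call with a gripper value outside its range is refused whole. The fingers move at their own pace and stop on an object; "force" is the grip in N (left out, the last holds). Time passes only in rows, so rows that do not move let the fingers close. It gives the time, the measured TCP pose, the force, the opening and the grip force at its end, in the units of the state.
- env.observe(): the state, without advancing time (a new reading comes with each control period).
- env.read_camera(name): name is "side" or "top" or "wrist"; returns a dict with "img" (480x640x3 uint8, red, green, blue), "intrinsics" (3x3 intrinsics, pixels), "rvec" (rotation vector, rad) and "tvec" (3), from world to camera coordinates, as OpenCV has them; the wrist camera has in their place "tool_from_camera" (4x4, takes a point from camera to tool coordinates, whose origin is the TCP and whose axes are the flange's). Camera axes: x right, y down, z forward; pixel columns grow to the right and rows downward; lengths in m; the calibration is good to about 2 mm. A picture is of the moment at which its call begins: read the wrist's pose just before it. There is no depth.
- env.job_done(): hands the job in; it is judged then, once.
The state is a dict: "time_s": time; "qpos": joint angles; "qvel": joint speeds; "joint_torque": joint torques, N m; "eef_pos": TCP position; "ee_rot": TCP orientation; "contact_force": force on the tool from outside, world axes, zero at the start; "torque": the same for the moment, N m; "opening": opening from 0.0 (shut) to 1.0 (fully open); "grip_force": force on a finger pad.
Only numpy, scipy, OpenCV 4.12 (cv2) and the standard library are available. Lean on these libraries where they do the work, as an engineer would, in place of code of your own. Each camera call takes 0.05 s, during which the arm holds its last target. There are 200 camera calls.

## Task

Load the tube rack into the red analyser: with one fingertip press down the long teal plate beside the lane so that the yellow gate is held open, and while holding it push the rack along the lane with the other fingertip, past the gate and fully home against the black end stop. The gate must never touch the rack, the rack is only pushed and never lifted, and the bottles are left alone. At the end the gate is shut again behind the rack.

Things in the scene. Friction and masses are not known exactly. Their poses are not given: they have to be found in the camera images.
- lane: Fixed intake lane on a grey base. Origin on the bench (z=0), mid line, under the gate; +x = push direction, to the black stop and red housing; teal plate on the -y side. Floor 6 mm above the bench, channel 54 mm wide between 5 mm rails with tops at 22 mm, from x=-230 to the stop. Red housing: x 107 to 237, y -110 to 50 mm, 85 mm high.
- gate (a joint): Gate angle, rad: 0 shut, 0.85 fully open (hard stop). Teal plate and yellow blade are one rigid piece: pressing the plate down swings the blade up out of the lane. The rack passes clear from 0.6 on. A spring (2 to 5 N on the plate) shuts it when let go; the blade then swings into any finger in the lane at the gate, so draw back 40 mm to -x before letting it rise.
- gate_hinge (a point): Point on the hinge shaft of the gate (10 mm thick, along the lane's x, at lane x=0, y=-42 mm), 25 mm above the bench.
- press_plate (a point): On the teal plate, mid length, 5 mm in from its outer edge. Flat plate, 4 mm thick, lane x -214 to +32 mm, reaching from 20 to 75 mm from the shaft. Shut: slopes 49 deg up and outwards, outer edge at lane y=-91 mm, 82 mm above the bench. Fully open: level, top 27 mm above the bench, lane y -62 to -117 mm. Press anywhere along it; a finger can slide along it.
- blade_tip (a point): Free end of the yellow blade, which is a strip at lane x=0 (6 mm thick along x, 12 mm wide) reaching 52 mm from the shaft. Shut: slants 40 deg up across the lane, this point near the mid line, 58 mm above the bench. Open: nearly upright over the shaft, 77 mm high.
- stop_face (a point): Centre of the black end stop's face at lane x=+95 mm, 23 mm above the bench; the stop's top is at 40 mm.
- rack: White tube rack with eight red and blue capped tubes, one rigid piece, 80 mm (its x, along the lane) x 48 mm, 38 mm high, caps to 48 mm, about 0.2 kg; flat upright end faces to push. Origin: centre of its underside. Starts on the lane floor before the gate (lane x -130 to -72 mm); home at lane x=+55 mm, its rear end then 15 mm past the gate's middle.
- dropper_red: White dropper bottle, red cap, 25 mm diameter, 60 mm high, origin under its centre; bystander beyond the lane's +y side.
- dropper_blue: White dropper bottle, blue cap, 25 mm diameter, 60 mm high, origin under its centre; bystander beyond the lane's +y side.
- wash_bottle: Green wash bottle, 50 x 50 mm, 110 mm high, origin under its centre; bystander beyond the lane's open (-x) end.
There are look-alikes about, which are no part of the job. What is shaped like the rack but orange or pink is not meant.

How it is judged:
On the way, in this order (a step that is already met when the one before it is completed fails the run):
1. a finger holds the gate open by its plate while the rack is still before the gate (value of joint gate above 0.5 rad and contact force between the fingers and gate above 0.3 N and x of rack in the frame of lane below -0.045 m), for 0.1 s.
2. the gate is still held open by a finger as the whole rack comes past it, pushed home (value of joint gate above 0.4 rad and contact force between the fingers and gate above 0.3 N and x of rack in the frame of lane above 0.046 m), for 0.05 s.
At the end, for the whole second after the job is handed in: The rack stands flat and at rest on the lane floor past the gate, within 6 mm of touching the end stop, and the gate is shut (under 0.06 rad) behind it (x of rack in the frame of lane between 0.049 and 0.06 m and z of rack in the frame of lane below 0.01 m and angle between rack's own z axis and vertical below 0.08 rad and linear speed of rack below 0.02 m/s and value of joint gate below 0.06 rad and y of rack in the frame of lane between -0.008 and 0.008 m).
It fails at once if the gate touched the rack (contact force between rack and gate above 0.3 N).
It fails at once if the rack was lifted or tipped (z of rack in the frame of lane above 0.016 m or angle between rack's own z axis and vertical above 0.2 rad).
It fails at once if a bottle was disturbed (distance of any of dropper_red, dropper_blue, wash_bottle from where it was at the start of the episode above 0.015 m or angle between any of dropper_red, dropper_blue, wash_bottle's own z axis and vertical above 0.3 rad).
It also fails if it takes over 50 s, if anything falls off the work surface, if the arm or the gripper's body presses on something with over 40 N, if the wrist force passes 120 N, or if a joint passes its speed limit or range.

## Working session

There is one attempt and no reset: what is moved stays moved. The work goes in short steps, Python scripts to look and compute and a tool call to move; the robot and the scene stay as the last step left them, time stands still between calls to the robot, and variables do not carry over. Pictures are saved under pics/ and viewed, at most 10 in all, crops included, and the job is handed in when it is done.

Besides the shell and the picture viewer there is one more tool, called after "Request:" as name([rows], argument=value, ...), one row to a line, values as JSON. arm_command: Moves the arm, as the interface text tells. Its arguments: {"type":"object","properties":{"jaw":{"type":"array","items":{"type":"number"}},"slide":{"type":"array","items":{"type":"array","items":{"type":"number"}}},"roll":{"type":"array","items":{"type":"number"}},"force":{"type":"number"}},"required":["jaw","slide","roll"]}

```bash
mkdir -p pics; ls
python3 - <<'E'
from station import env
import cv2,numpy as np
for n in("top","side"):
    c=env.read_camera(n);cv2.imwrite(f"pics/{n}0.png",c["img"][:,:,::-1]);print(n,c["intrinsics"].tolist(),c["rvec"],c["tvec"])
print(env.observe(),env.tcp_to_grasp)
E
```

```text
pics
top [[533.3971580075664, 0.0, 323.6211730035432], [0.0, 533.3971580075664, 248.83710082077587], [0.0, 0.0, 1.0]] [ 2.09562024 -2.15657578  0.16562857] [0.15117663 0.57440684 0.81146216]
side [[495.50952687392754, 0.0, 314.7960168483977], [0.0, 495.50952687392754, 234.28729613364743], [0.0, 0.0, 1.0]] [ 0.29543002 -2.84370223  1.07538665] [0.57553638 0.03517894 0.74735004]
{'time_s': 0.1, 'qpos': array([-1.38300881e+00,  5.32908489e-02,  1.61416629e+00,  3.41508428e-05,
        1.47599762e+00, -1.19013113e-01]), 'qvel': array([-0.00076728, -0.00266283, -0.00280069,  0.00044293,  0.0023735 ,
       -0.00159712]), 'joint_torque': array([ 5.04170876e-04, -3.94901276e+01, -3.71362245e+01, -2.03369527e-04,
        3.92955626e-03, -7.18546801e-06]), 'eef_pos': array([ 0.18865172, -0.59525512,  0.23018022]), 'ee_rot': array([[ 9.53305716e-01,  3.02006810e-01, -3.14229355e-04],
       [ 3.02006866e-01, -9.53303983e-01,  1.83571900e-03],
       [ 2.54843542e-04, -1.84490084e-03, -9.99998266e-01]]), 'contact_force': array([-0.75098781,  0.64117415, -0.13006291]), 'torque': array([ 0.00384953, -0.02341443,  0.02330028]), 'grip_force': 0.0, 'opening': 1.001612044214077} 0.0187
```

View pics/top0.png

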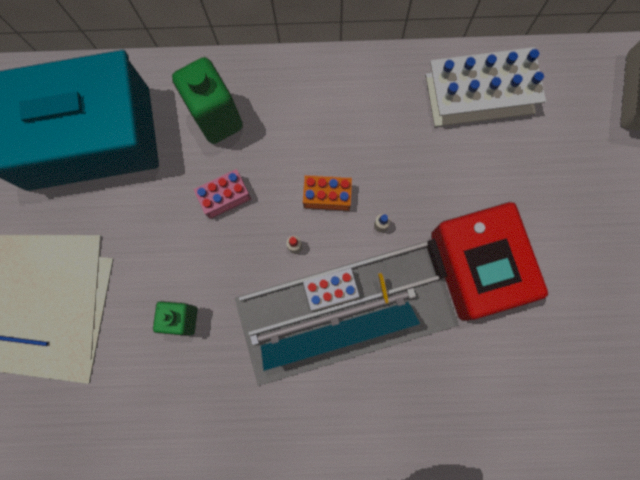

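View pics/side0.png

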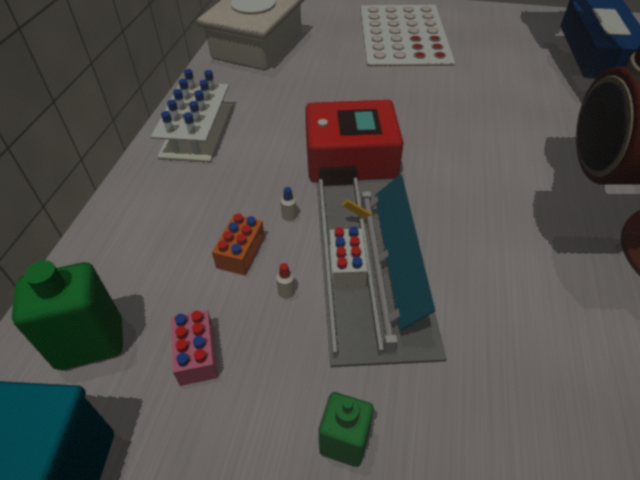

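The top view shows the lane running from about (240,300) to (435,250). The red housing is at (490,260), the teal plate spans (262,355)-(418,320), and the yellow blade is at (384,288). There are three rack-like things: white (331,289) in the lane, orange (328,192) and pink (222,193). The white one in the lane fits; the other two are decoys. Next I measure the lane from the plate's edges, plus the rack.

```bash
cat > h.py <<'E'
import cv2,numpy as np
from station import env
def cast(c,px,z):
    R=cv2.Rodrigues(c["rvec"])[0];t=np.ravel(c["tvec"]);o=-R.T@t
    p=cv2.undistortPoints(np.float64(px).reshape(-1,1,2),c["intrinsics"],None).reshape(-1,2)
    d=np.c_[p,np.ones(len(p))]@R
    return o+d*((np.broadcast_to(z,len(p))-o[2])/d[:,2])[:,None]
def biggest(m):
    return max(cv2.findContours(m.astype(np.uint8),cv2.RETR_EXTERNAL,cv2.CHAIN_APPROX_NONE)[0],key=cv2.contourArea)
def quad(k):
    k=cv2.convexHull(k)
    for e in np.arange(1,20,.5):
        a=cv2.approxPolyDP(k,e,True)
        if len(a)<=4:return a.reshape(-1,2)
def tri(a,pa,b,pb):
    P=[c["intrinsics"]@np.c_[cv2.Rodrigues(c["rvec"])[0],np.ravel(c["tvec"])] for c in(a,b)]
    X=cv2.triangulatePoints(*P,np.float64(pa).reshape(2,1),np.float64(pb).reshape(2,1));return X[:3,0]/X[3,0]
E
python3 - <<'E'
from h import *
cs={n:env.read_camera(n) for n in("top","side")}
roi={"top":(230,280,470,390),"side":(310,160,450,370)}
for n,c in cs.items():
    I=c["img"];x0,y0,x1,y1=roi[n]
    hsv=cv2.cvtColor(I,cv2.COLOR_RGB2HSV);H,S,V=cv2.split(hsv)
    w=np.zeros(H.shape,bool);w[y0:y1,x0:x1]=1
    q=quad(biggest(w&(H>85)&(H<110)&(S>120)));print(n,"teal",q.tolist())
    for z in(.082,.040):print(z,cast(c,q,z).round(4).tolist())
    w[:]=0;w[(230 if n=="top" else 180):330,(280 if n=="top" else 325):425]=1
    ye=biggest(w&(H>15)&(H<32)&(S>120)&(V>90)).reshape(-1,2)
    print("yellow",cv2.minAreaRect(ye), ye.min(0),ye.max(0))
    roi2=I[255:325,270:400] if n=="top" else I[190:300,315:385]
    cv2.imwrite(f"pics/{n}_rack.png",cv2.resize(roi2[:,:,::-1],None,fx=5,fy=5,interpolation=cv2.INTER_CUBIC))
    w[:]=0
    if n=="top":w[255:320,295:365]=1
    else:w[215:295,325:372]=1
    caps=w&(S>120)&((H<10)|(H>168)|((H>108)&(H<130)))
    ks=[cv2.minEnclosingCircle(k) for k in cv2.findContours(caps.astype(np.uint8),cv2.RETR_EXTERNAL,cv2.CHAIN_APPROX_NONE)[0] if cv2.contourArea(k)>15]
    P=np.array([k[0] for k in ks]);print("caps",len(P));C=cast(c,P,.048);print(C[:,:2].round(4).tolist(),C.mean(0))
E
```

```text
top teal [[418, 321], [264, 369], [261, 346], [406, 303]]
0.082 [[0.4579, -0.0056, 0.082], [0.393, 0.2286, 0.082], [0.4271, 0.2329, 0.082], [0.4855, 0.0111, 0.082]]
0.04 [[0.4591, -0.0123, 0.04], [0.3909, 0.234, 0.04], [0.4268, 0.2384, 0.04], [0.4882, 0.0052, 0.04]]
yellow ((383.38604736328125, 287.79864501953125), (30.80533218383789, 4.831339359283447), 77.19573211669922) [378 273] [388 303]
caps 8
[[0.4971, 0.1501], [0.502, 0.1311], [0.5067, 0.113], [0.5117, 0.0948], [0.5178, 0.1553], [0.5226, 0.1364], [0.5269, 0.1187], [0.5317, 0.0996]] [0.51455806 0.12486715 0.048     ]
side teal [[399, 176], [433, 307], [402, 328], [377, 195]]
0.082 [[0.4568, -0.0021, 0.082], [0.393, 0.2257, 0.082], [0.4268, 0.2623, 0.082], [0.4843, 0.0458, 0.082]]
0.04 [[0.4568, -0.05, 0.04], [0.3878, 0.1966, 0.04], [0.4243, 0.2362, 0.04], [0.4866, 0.0019, 0.04]]
yellow ((357.3857421875, 206.4412078857422), (30.675703048706055, 6.687594890594482), 19.09349250793457) [342 200] [371 214]
caps 6
[[0.4963, 0.147], [0.5196, 0.1435], [0.5264, 0.1149], [0.5035, 0.1196], [0.5107, 0.0911], [0.5317, 0.0969]] [0.51470124 0.11882807 0.048     ]
```

View pics/top_rack.png

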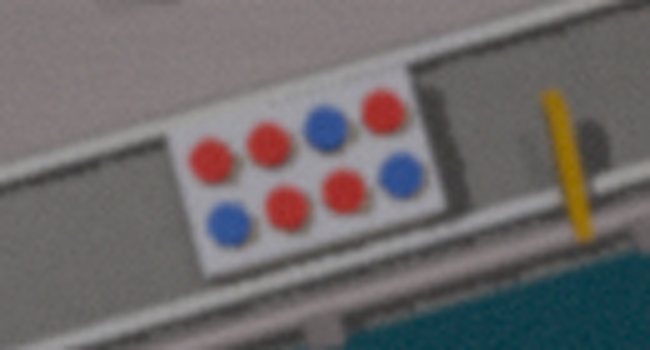

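The crop confirms the white rack with red and blue caps in the lane, with the yellow blade just ahead of it at top px (384,288). The lane origin is about (0.535, 0.0465), with +x = (0.256, -0.967), and the rack sits at lane x = -81 mm, y = 0. I'll turn the tool first, so tool y = lane +y and tool x = lane -x, then travel high.

Request:
arm_command([
  [0, 0, 0],
  [0, 0, 0],
  [0, 0, 0],
  [0, 0, 0],
  [0, 0, 0],
  [0, 0, 0],
  [0, 0, 0],
  [0, 0, 0],
], jaw=[1, 1, 1, 1, 1, 1, 1, 1], roll=[-0.185, -0.185, -0.185, -0.185, -0.185, -0.185, -0.185, -0.185])

```text
time_s: 1.2
eef_pos: [0.1887, -0.5956, 0.2309]
ee_rot: [[-0.22, 0.975, -0.0], [0.975, 0.22, 0.001], [0.001, -0.0, -1.0]]
contact_force: [-0.0, -0.7, 0.6]
opening: 1.001
grip_force: 0.0
```

Request:
arm_command([
  [0, 0, 0],
  [0.03, 0.057, 0],
  [0.03, 0.057, 0],
  [0.03, 0.057, 0],
  [0.03, 0.057, 0],
  [0.03, 0.057, 0],
  [0.03, 0.057, 0],
  [0.03, 0.057, 0],
], jaw=[1, 1, 1, 1, 1, 1, 1, 1], roll=[-0.042, 0, 0, 0, 0, 0, 0, 0])

```text
time_s: 2.2
eef_pos: [0.5123, -0.2984, 0.2313]
ee_rot: [[-0.255, 0.967, 0.0], [0.967, 0.255, -0.0], [-0.0, 0.0, -1.0]]
contact_force: [0.8, -1.1, 0.1]
opening: 0.998
grip_force: 0.0
```

Request:
arm_command([
  [0.055, 0.008, 0],
  [0.055, 0.008, 0],
  [0.055, 0.008, 0],
  [0.055, 0.008, 0],
  [0.055, 0.008, 0],
  [0.055, 0.008, 0],
  [0.055, 0.006, 0],
  [0.055, 0.006, 0],
], jaw=[1, 1, 1, 1, 1, 1, 1, 1], roll=[0, 0, 0, 0, 0, 0, 0, 0])

```text
time_s: 3.2
eef_pos: [0.4562, 0.1424, 0.2313]
ee_rot: [[-0.255, 0.967, 0.001], [0.967, 0.255, 0.0], [-0.0, 0.001, -1.0]]
contact_force: [0.8, 0.2, -0.1]
opening: 0.999
grip_force: 0.0
```

Request:
arm_command([
  [0.039, 0.012, 0.03],
  [0, 0, 0.04],
  [0, 0, 0.04],
  [0, 0, 0.03],
  [0, 0, 0],
], jaw=[1, 1, 1, 1, 1], roll=[0, 0, 0, 0, 0])

```text
time_s: 3.82
eef_pos: [0.456, 0.181, 0.0884]
ee_rot: [[-0.255, 0.967, -0.006], [0.967, 0.255, -0.001], [0.0, -0.007, -1.0]]
contact_force: [0.1, -0.4, 0.0]
opening: 1.0
grip_force: 0.0
```

Run:
```python
from h import *
s=env.observe();d=s["eef_pos"][:2]-[.535,.0465];print(s["eef_pos"],d@[.256,-.967],d@[.967,.256])
a=env.read_camera("side")["img"][120:420,250:500];b=env.read_camera("top")["img"][200:400,220:470]
a=cv2.resize(a,(500,600));b=cv2.resize(b,None,fx=2,fy=2)
cv2.imwrite("pics/a1.png",a[:,:,::-1]);cv2.imwrite("pics/b1.png",b[:,:,::-1])
```

```text
[0.45604    0.18098867 0.0883516 ] -0.1502642984903201 -0.04192521827355041
```

View pics/a1.png

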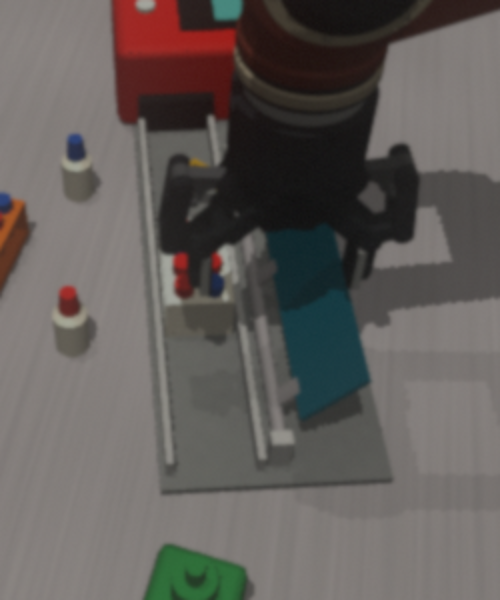

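The side crop shows the open gripper above the lane. The lane fingertip is near crop (205,290), i.e. px (352,265), and the plate fingertip near (355,285), i.e. px (428,262). I'll check these against projections.

Run:
```python
from h import *
c=env.read_camera("side");s=env.observe();p=s["eef_pos"];R=s["ee_rot"]
for back in(0,.013):
  for y in(.05,-.05):
    q=p+R@[0,y,-back];print(back,y,cv2.projectPoints(q.reshape(1,3),c["rvec"],c["tvec"],c["intrinsics"],None)[0].ravel().round(1))
for z in (.088,.101):print(z,cast(c,[[352.5,265],[427.5,262]],z))
w=env.read_camera("wrist");cv2.imwrite("pics/w1.png",w["img"][:,:,::-1]);print(w["tool_from_camera"].round(3))
```

```text
0 0.05 [343.9 266.2]
0 -0.05 [422.4 262.9]
0.013 0.05 [344.3 259.8]
0.013 -0.05 [424.  256.4]
0.088 [[0.49804247 0.18638394 0.088     ]
 [0.40449209 0.16225863 0.088     ]]
0.101 [[0.49696971 0.19651596 0.101     ]
 [0.40584015 0.17301494 0.101     ]]
[[-0.001 -0.951 -0.309  0.08 ]
 [ 1.    -0.    -0.001  0.   ]
 [ 0.    -0.309  0.951 -0.143]
 [ 0.     0.     0.     1.   ]]
```

View pics/w1.png

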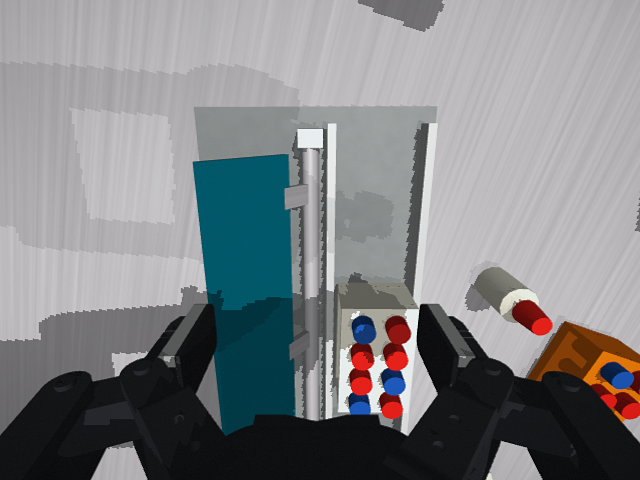

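The wrist view shows the fingertips near (205,305) and (432,305), the teal plate's outer edge at (193,162)-(215,330), and the rack's rear top edge at row ~308, columns 338-418.

Run:
```python
from h import *
s=env.observe();w=env.read_camera("wrist");T=w["tool_from_camera"]
W=np.eye(4);W[:3,:3]=s["ee_rot"];W[:3,3]=s["eef_pos"];M=np.linalg.inv(W@T)
c=dict(intrinsics=w["intrinsics"],rvec=cv2.Rodrigues(M[:3,:3])[0],tvec=M[:3,3])
O=np.array([.535,.0465]);L=np.array([[.256,-.967],[.967,.256]])
def lane(px,z):print(px,z,((cast(c,[px],z)[0,:2]-O)@L.T).round(4))
lane((338,308),.044);lane((418,308),.044);lane((336,283),.006);lane((193,162),.082);lane((289,155),.040);lane((332,125),.022);lane((432,125),.022)
for px in((200,305),(432,305),(215,305),(420,305)):
  for z in(.088,.101):lane(px,z)
```

```text
(338, 308) 0.044 [-0.1223 -0.0243]
(418, 308) 0.044 [-0.1221  0.0252]
(336, 283) 0.006 [-0.1213 -0.0234]
(193, 162) 0.082 [-0.2147 -0.091 ]
(289, 155) 0.04 [-0.2142 -0.0525]
(332, 125) 0.022 [-0.2298 -0.0284]
(432, 125) 0.022 [-0.2297  0.03  ]
(200, 305) 0.088 [-0.1487 -0.093 ]
(200, 305) 0.101 [-0.1558 -0.0881]
(432, 305) 0.088 [-0.1484  0.0172]
(432, 305) 0.101 [-0.1555  0.0123]
(215, 305) 0.088 [-0.1487 -0.0859]
(215, 305) 0.101 [-0.1558 -0.0817]
(420, 305) 0.088 [-0.1484  0.0115]
(420, 305) 0.101 [-0.1556  0.0071]
```

The wrist view agrees with the lane frame to about 1-2 mm. Now I shift +y over the plate and press down, moving outwards as the plate levels.

Request:
arm_command([
  [0, 0.017, 0],
  [0, 0, 0.01],
  [0, 0, 0.015],
  [0, 0, 0.01],
  [0, 0, 0.01],
  [0, 0, 0],
], jaw=[1, 1, 1, 1, 1, 1], roll=[0, 0, 0, 0, 0, 0])

```text
time_s: 4.82
eef_pos: [0.4745, 0.1858, 0.0453]
ee_rot: [[-0.255, 0.967, -0.001], [0.967, 0.255, -0.0], [0.0, -0.001, -1.0]]
contact_force: [1.6, -0.4, 0.4]
opening: 1.004
grip_force: 0.6
```

Request:
arm_command([
  [0, -0.007, 0.003],
  [0, -0.007, 0.003],
  [0, -0.007, 0.003],
  [0, -0.004, 0.002],
  [0, 0, 0],
  [0, 0, 0],
], jaw=[1, 1, 1, 1, 1, 1], roll=[0, 0, 0, 0, 0, 0])

```text
time_s: 5.58
eef_pos: [0.4502, 0.1794, 0.0352]
ee_rot: [[-0.255, 0.967, -0.002], [0.967, 0.255, -0.0], [0.0, -0.002, -1.0]]
contact_force: [-0.9, -0.1, 2.0]
opening: 1.0
grip_force: 1.0
```

Run:
```python
from h import *
s=env.observe();d=s["eef_pos"][:2]-[.535,.0465];print(s["eef_pos"],s["contact_force"],d@[.256,-.967],d@[.967,.256])
w=env.read_camera("wrist");cv2.imwrite("pics/w2.png",w["img"][:,:,::-1])
```

```text
[0.45017995 0.17937136 0.03520628] [-0.90595162 -0.10353502  1.99581261] -0.15020053464945068 -0.04800592185082517
```

View pics/w2.png

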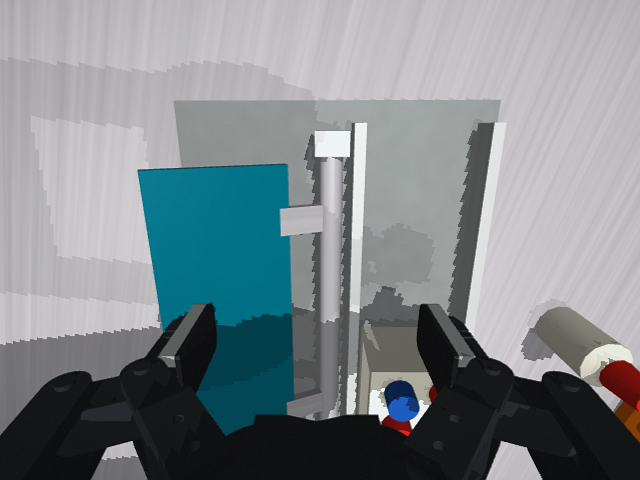

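The plate is now nearly level under the left finger, its edge at (138,170)-(160,310). The lane finger stands behind the rack, whose rear face is at row ~330. I'll lower a little more while watching the force.

Request:
arm_command([
  [0, -0.002, 0.003],
  [0, 0, 0.002],
  [0, 0, 0],
  [0, 0, 0],
], jaw=[1, 1, 1, 1], roll=[0, 0, 0, 0])

```text
time_s: 6.12
eef_pos: [0.4486, 0.1789, 0.0302]
ee_rot: [[-0.255, 0.967, -0.001], [0.967, 0.255, -0.0], [0.0, -0.001, -1.0]]
contact_force: [-1.0, 0.5, 2.5]
opening: 0.997
grip_force: 1.1
```

Run:
```python
from h import *
s=env.observe();w=env.read_camera("wrist");T=w["tool_from_camera"]
W=np.eye(4);W[:3,:3]=s["ee_rot"];W[:3,3]=s["eef_pos"];M=np.linalg.inv(W@T)
c=dict(intrinsics=w["intrinsics"],rvec=cv2.Rodrigues(M[:3,:3])[0],tvec=M[:3,3])
H,S,V=cv2.split(cv2.cvtColor(w["img"],cv2.COLOR_RGB2HSV))
m=(H>85)&(H<110)&(S>150)&(V>40);m[:,320:]=0;q=quad(biggest(m));print(q.tolist())
O=np.array([.535,.0465]);L=np.array([[.256,-.967],[.967,.256]])
# gate angle g from outer corner: y=-42-75cos(a), z=25+75sin(a)
k=q[np.argmin(q.sum(1))]
for g in(.5,.6,.65,.7,.75,.8,.85):
    a=np.radians(49)-g;z=.025+.002+.075*np.sin(a)
    print(g,((cast(c,[k],z)[0,:2]-O)@L.T).round(4),"expect y",round(-.042-.075*np.cos(a),4))
print(s["contact_force"],s["eef_pos"])
```

```text
Traceback (most recent call last):
AttributeError: 'NoneType' object has no attribute 'tolist'
```

Run:
```python
from h import *
s=env.observe();w=env.read_camera("wrist");T=w["tool_from_camera"]
W=np.eye(4);W[:3,:3]=s["ee_rot"];W[:3,3]=s["eef_pos"];M=np.linalg.inv(W@T)
c=dict(intrinsics=w["intrinsics"],rvec=cv2.Rodrigues(M[:3,:3])[0],tvec=M[:3,3])
H,S,V=cv2.split(cv2.cvtColor(w["img"],cv2.COLOR_RGB2HSV))
m=(H>85)&(H<110)&(S>150)&(V>40);m[:,320:]=0;q=biggest(m).reshape(-1,2)
O=np.array([.535,.0465]);L=np.array([[.256,-.967],[.967,.256]])
k=q[np.argmin(q.sum(1))];k2=q[np.argmin(q[:,1]-q[:,0])];print(k,k2)
for g in(.5,.6,.7,.75,.8,.85):
    a=np.radians(49)-g
    for p,r in((k,.075),(k2,.020)):
        print(g,((cast(c,[p],.027+r*np.sin(a))[0,:2]-O)@L.T).round(4),"expect y",round(-.042-r*np.cos(a),4))
```

```text
[138 170] [288 165]
0.5 [-0.2155 -0.1098] expect y -0.1123
0.5 [-0.215  -0.0604] expect y -0.0608
0.6 [-0.2146 -0.1134] expect y -0.1146
0.6 [-0.2148 -0.0606] expect y -0.0614
0.7 [-0.2137 -0.1171] expect y -0.1161
0.7 [-0.2146 -0.0607] expect y -0.0618
0.75 [-0.2133 -0.119 ] expect y -0.1166
0.75 [-0.2145 -0.0608] expect y -0.0619
0.8 [-0.2128 -0.1209] expect y -0.1169
0.8 [-0.2144 -0.0609] expect y -0.062
0.85 [-0.2124 -0.1228] expect y -0.117
0.85 [-0.2143 -0.061 ] expect y -0.062
```

The plate corner gives a gate angle of about 0.63 rad, so the open fingertips end roughly 12 mm behind the TCP. I'll lower by 11 mm more.

Request:
arm_command([
  [0, 0, 0.004],
  [0, 0, 0.003],
  [0, 0, 0.002],
  [0, 0, 0.002],
  [0, 0, 0],
  [0, 0, 0],
], jaw=[1, 1, 1, 1, 1, 1], roll=[0, 0, 0, 0, 0, 0])

```text
time_s: 6.98
eef_pos: [0.4488, 0.179, 0.0193]
ee_rot: [[-0.255, 0.967, -0.0], [0.967, 0.255, -0.0], [0.0, -0.0, -1.0]]
contact_force: [-1.4, -0.3, 3.1]
opening: 0.995
grip_force: 1.4
```

Run:
```python
from h import *
s=env.observe();w=env.read_camera("wrist");T=w["tool_from_camera"]
d=s["eef_pos"][:2]-[.535,.0465];print(s["eef_pos"],s["contact_force"],d@[.256,-.967],d@[.967,.256])
cv2.imwrite("pics/w3.png",w["img"][:,:,::-1])
W=np.eye(4);W[:3,:3]=s["ee_rot"];W[:3,3]=s["eef_pos"];M=np.linalg.inv(W@T)
c=dict(intrinsics=w["intrinsics"],rvec=cv2.Rodrigues(M[:3,:3])[0],tvec=M[:3,3])
H,S,V=cv2.split(cv2.cvtColor(w["img"],cv2.COLOR_RGB2HSV))
m=(H>85)&(H<110)&(S>150)&(V>40);m[:,320:]=0;q=biggest(m).reshape(-1,2)
O=np.array([.535,.0465]);L=np.array([[.256,-.967],[.967,.256]])
k=q[np.argmin(q.sum(1))];print(k)
for g in(.5,.6,.7,.75,.8,.85):
    a=np.radians(49)-g
    print(g,((cast(c,[k],.027+.075*np.sin(a))[0,:2]-O)@L.T).round(4),"expect y",round(-.042-.075*np.cos(a),4))
```

```text
[0.44877448 0.17897709 0.01930647] [-1.4157244  -0.27250377  3.14704364] -0.15017907839965558 -0.04946594385771539
[132 170]
0.5 [-0.2168 -0.1059] expect y -0.1123
0.6 [-0.2159 -0.1097] expect y -0.1146
0.7 [-0.2151 -0.1135] expect y -0.1161
0.75 [-0.2146 -0.1155] expect y -0.1166
0.8 [-0.2142 -0.1174] expect y -0.1169
0.85 [-0.2137 -0.1194] expect y -0.117
```

View pics/w3.png

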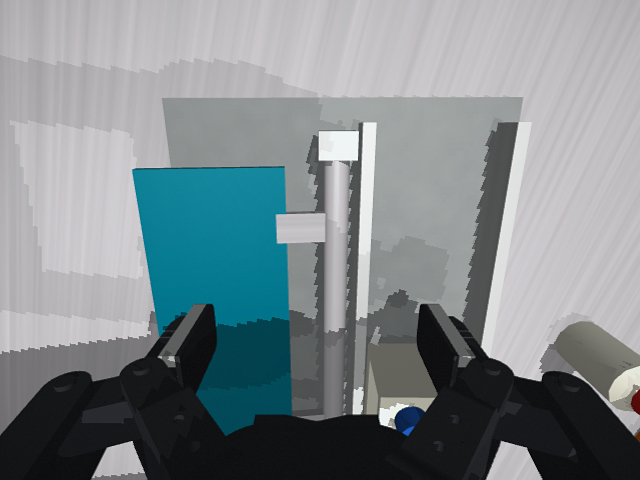

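The gate is at about 0.78 rad with a 3 N press, and the lane finger is centred behind the rack, whose rear face is near (405,370). Now I push gently along lane +x (tool -x).

Request:
arm_command([
  [-0.006, 0, 0],
  [-0.006, 0, 0],
  [-0.006, 0, 0],
  [-0.008, 0, 0],
  [-0.008, 0, 0],
  [-0.008, 0, 0],
  [-0.008, 0, 0],
  [-0.006, 0, 0],
], jaw=[1, 1, 1, 1, 1, 1, 1, 1], roll=[0, 0, 0, 0, 0, 0, 0, 0])

```text
time_s: 8.02
eef_pos: [0.4635, 0.1246, 0.0196]
ee_rot: [[-0.255, 0.967, 0.0], [0.967, 0.255, 0.001], [0.001, 0.001, -1.0]]
contact_force: [-1.6, 5.1, 5.6]
opening: 0.998
grip_force: 3.1
```

Run:
```python
from h import *
s=env.observe()
d=s["eef_pos"][:2]-[.535,.0465];print(s["eef_pos"],s["contact_force"],d@[.256,-.967],d@[.967,.256])
a=env.read_camera("side")["img"][120:345,250:475]
cv2.imwrite("pics/a2.png",cv2.resize(a,(590,590),interpolation=cv2.INTER_CUBIC)[:,:,::-1])
```

```text
[0.4634716  0.12457732 0.0196062 ] [-1.56215691  5.08038702  5.56812997] -0.09381203722275579 -0.04918016740553179
```

View pics/a2.png

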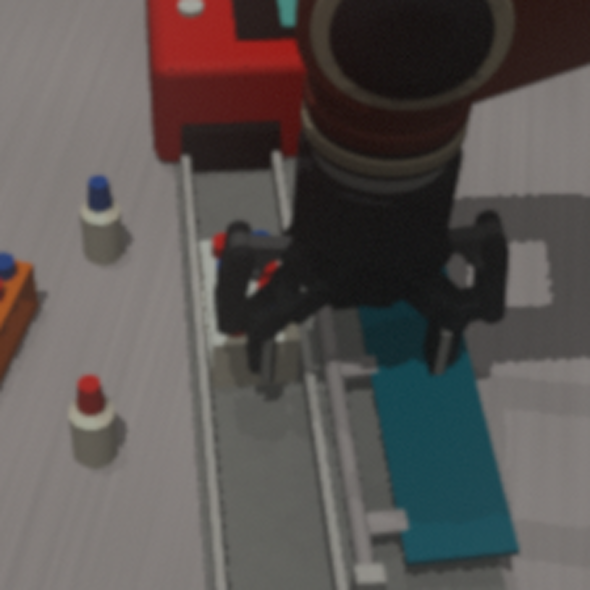

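The finger is against the rack's rear face (crop ~(270,370)), the rack is moving straight, and the plate is held down. I continue.

Request:
arm_command([
  [-0.008, 0, 0],
  [-0.01, 0, 0],
  [-0.01, 0, 0],
  [-0.01, 0, 0],
  [-0.01, 0, 0],
  [-0.01, 0, 0],
  [-0.01, 0, 0],
  [-0.01, 0, 0],
], jaw=[1, 1, 1, 1, 1, 1, 1, 1], roll=[0, 0, 0, 0, 0, 0, 0, 0])

```text
time_s: 9.07
eef_pos: [0.483, 0.0494, 0.0195]
ee_rot: [[-0.255, 0.967, -0.0], [0.967, 0.255, 0.001], [0.001, -0.0, -1.0]]
contact_force: [-1.4, 5.8, 6.0]
opening: 1.005
grip_force: 3.3
```

Request:
arm_command([
  [-0.005, 0, 0],
  [-0.004, 0, 0],
  [-0.004, 0, 0],
  [-0.003, 0, 0],
  [-0.002, 0, 0],
  [0, 0, 0],
], jaw=[1, 1, 1, 1, 1, 1], roll=[0, 0, 0, 0, 0, 0])

```text
time_s: 9.82
eef_pos: [0.4876, 0.032, 0.0194]
ee_rot: [[-0.255, 0.967, -0.0], [0.967, 0.255, 0.0], [0.0, -0.0, -1.0]]
contact_force: [-0.6, 5.1, 4.8]
opening: 1.001
grip_force: 2.7
```

Run:
```python
from h import *
s=env.observe()
d=s["eef_pos"][:2]-[.535,.0465];print(s["eef_pos"],s["contact_force"],d@[.256,-.967],d@[.967,.256])
for n,(x,y) in dict(side=(280,110),top=(340,210)).items():
    a=env.read_camera(n)["img"][y:y+120,x:x+160]
    cv2.imwrite(f"pics/{n}3.png",cv2.resize(a,(800,600),interpolation=cv2.INTER_CUBIC)[:,:,::-1])
```

```text
[0.48755542 0.03196884 0.01941085] [-0.59484427  5.12576232  4.82926785] 0.0019058155487798201 -0.04959888657630846
```

View pics/side3.png

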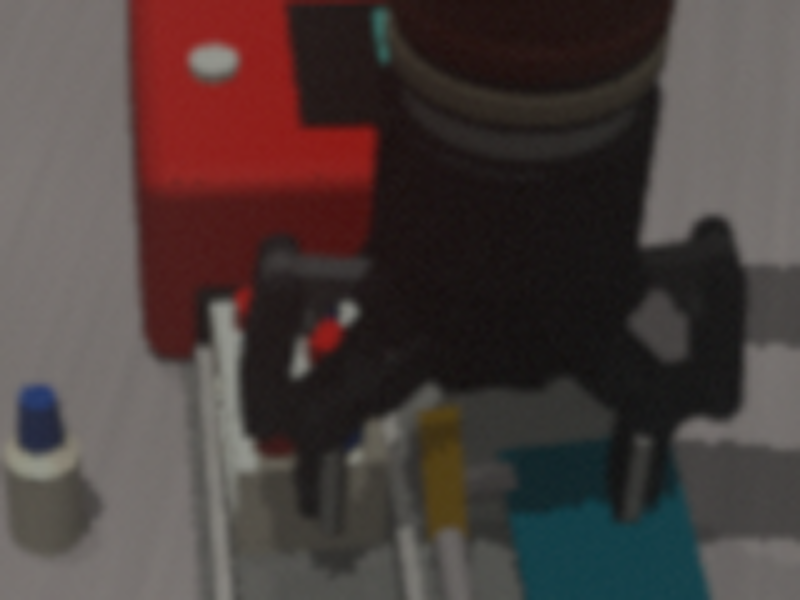

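The rack is almost at the stop, and the yellow blade stands upright at crop (443,470), clear of it. The force is still only sliding friction, so I push in small steps until it rises.

Request:
arm_command([
  [-0.002, 0, 0],
  [-0.001, 0, 0],
  [0, 0, 0],
], jaw=[1, 1, 1], roll=[0, 0, 0])

```text
time_s: 10.3
eef_pos: [0.4878, 0.0308, 0.0194]
ee_rot: [[-0.256, 0.967, -0.001], [0.967, 0.256, 0.004], [0.004, -0.0, -1.0]]
contact_force: [-2.1, 11.5, 8.3]
opening: 1.001
grip_force: 6.4
```

Request:
arm_command([
  [-0.001, 0, 0],
  [-0.001, 0, 0],
  [0, 0, 0],
], jaw=[1, 1, 1], roll=[0, 0, 0])

```text
time_s: 10.68
eef_pos: [0.4879, 0.0307, 0.0194]
ee_rot: [[-0.257, 0.967, -0.003], [0.966, 0.257, 0.007], [0.008, -0.001, -1.0]]
contact_force: [-5.3, 18.8, 9.6]
opening: 1.001
grip_force: 10.1
```

The force rose and the TCP stopped at lane x ≈ +3 mm, so the rack is home. I draw back 60 mm with the plate held, then rise slowly while following the plate.

Request:
arm_command([
  [0.005, 0, 0],
  [0.009, 0, 0],
  [0.01, 0, 0],
  [0.01, 0, 0],
  [0.01, 0, 0],
  [0.01, 0, 0],
  [0.006, 0, 0],
  [0, 0, 0],
], jaw=[1, 1, 1, 1, 1, 1, 1, 1], roll=[0, 0, 0, 0, 0, 0, 0, 0])

```text
time_s: 11.68
eef_pos: [0.4732, 0.0862, 0.0192]
ee_rot: [[-0.255, 0.967, -0.001], [0.967, 0.255, 0.001], [0.002, -0.0, -1.0]]
contact_force: [0.4, 2.1, 1.8]
opening: 1.004
grip_force: 1.3
```

Request:
arm_command([
  [0, 0.004, -0.005],
  [0, 0.004, -0.007],
  [0, 0.004, -0.008],
  [0, 0.004, -0.008],
  [0, 0.003, -0.008],
  [0, 0.003, -0.01],
  [0, 0, -0.01],
  [0, 0, -0.01],
], jaw=[1, 1, 1, 1, 1, 1, 1, 1], roll=[0, 0, 0, 0, 0, 0, 0, 0])

```text
time_s: 12.68
eef_pos: [0.4946, 0.0908, 0.0858]
ee_rot: [[-0.255, 0.967, -0.0], [0.967, 0.255, -0.0], [0.0, -0.0, -1.0]]
contact_force: [-0.3, 0.1, 0.6]
opening: 1.001
grip_force: 0.0
```

Request:
arm_command([
  [0, 0, -0.02],
  [0, 0, -0.04],
  [0, 0, -0.05],
  [0, -0.05, -0.02],
  [0, -0.05, 0],
  [0, -0.05, 0],
  [0, 0, 0],
  [0, 0, 0],
], jaw=[1, 1, 1, 1, 1, 1, 1, 1], roll=[0, 0, 0, 0, 0, 0, 0, 0])

```text
time_s: 13.68
eef_pos: [0.3501, 0.0525, 0.2158]
ee_rot: [[-0.255, 0.967, 0.001], [0.967, 0.255, -0.0], [-0.0, 0.001, -1.0]]
contact_force: [0.3, 0.1, 0.5]
opening: 1.001
grip_force: 0.0
```

Run:
```python
from h import *
O=np.array([.535,.0465]);L=np.array([[.256,-.967],[.967,.256]])
for n,(x,y) in dict(top=(340,210),side=(280,110)).items():
    c=env.read_camera(n);I=c["img"]
    cv2.imwrite(f"pics/{n}4.png",cv2.resize(I[y:y+120,x:x+160],(800,600),interpolation=cv2.INTER_CUBIC)[:,:,::-1])
    H,S,V=cv2.split(cv2.cvtColor(I,cv2.COLOR_RGB2HSV))
    w=np.zeros(H.shape,bool)
    if n=="top":w[235:310,380:430]=1
    else:w[165:230,325:375]=1
    m=w&(S>120)&((H<10)|(H>168)|((H>108)&(H<130)))
    for k in cv2.findContours(m.astype(np.uint8),cv2.RETR_EXTERNAL,cv2.CHAIN_APPROX_NONE)[0]:
        if cv2.contourArea(k)>12:
            p=cv2.minEnclosingCircle(k)[0];print(n,np.round(p),((cast(c,[p],.048)[0,:2]-O)@L.T).round(4))
```

```text
top [397. 276.] [ 0.0264 -0.0101]
top [408. 272.] [ 0.0451 -0.0095]
top [419. 268.] [ 0.0642 -0.0089]
top [392. 263.] [0.0256 0.0111]
top [404. 260.] [0.0449 0.0115]
top [415. 256.] [0.0635 0.0126]
top [426. 252.] [0.0825 0.0133]
side [348. 193.] [ 0.0298 -0.0116]
side [334. 190.] [0.0369 0.0108]
side [332. 178.] [0.0676 0.011 ]
side [345. 181.] [ 0.0581 -0.0093]
side [343. 168.] [ 0.0885 -0.009 ]
side [360. 172.] [ 0.0794 -0.0359]
side [333. 167.] [0.0937 0.0075]
```

View pics/side4.png

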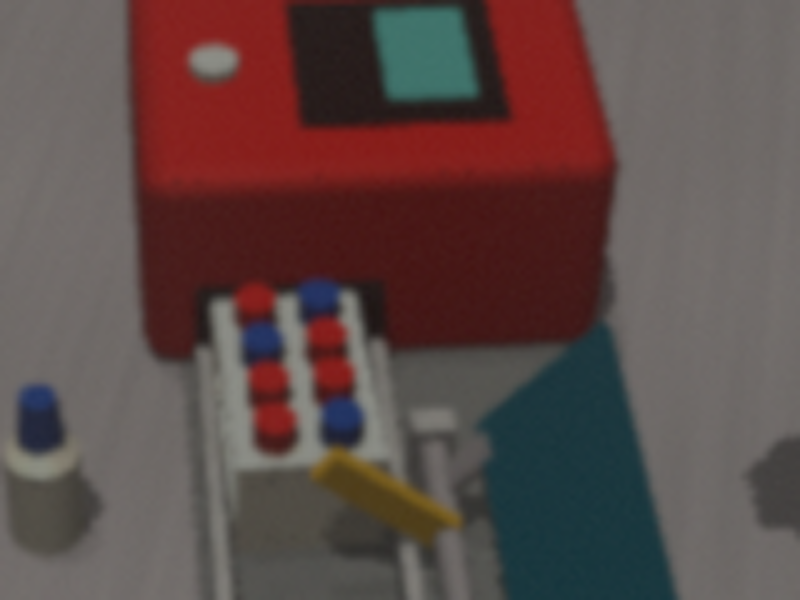

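The rack is home at lane x ≈ 54 mm, y ≈ 1 mm, against the black stop. The yellow blade lies shut behind it (crop (385,495)). I'm handing in.

```bash
python3 -c "
from station import env
print(env.job_done())"
```

```text
the job is handed in; nothing more can be done
None
```

The rack is pushed home against the black end stop (measured at lane x ≈ 54 mm, y ≈ 1 mm), the gate is shut behind it, and the job was handed in at about 14 s; no verdict was returned.

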